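# Slate price board onto the counter easel

### The job

A thin slate price board is lying flat on the chopping block: slide it towards you until its red-banded top end sticks out about 50 mm past the block's near edge, without letting it tip off, then take it by that end. Stand it on the counter easel, foot down on the ledge, lying back against the rest, straight and centred, with its chalked face to the customers; lower it onto the ledge before you let go. Do not drop it on the counter and leave the cheeses, knife, bowl, bottle and mug where they are.

Things in the scene. Friction and masses are not known exactly. Their poses are not given: they have to be found in the camera images.
- board_mid (a point): centre (half-way through the thickness) of the loose slate price board: black rigid plate 170 mm long (x) by 60 wide (y) by 3 thick (z), 60 to 125 g, red band across its top end, chalk drawing on its face. x runs from the red top end to the foot, z out of the chalked face. It starts face up on the block, red end towards the robot. Its centre of mass is here: it tips off when this passes the edge
- board: the same board; origin at the centre of its back (1.5 mm under board_mid), same axes. Too thin to be taken firmly where it lies. Polished, it slides easily on the block (friction 0.28 to 0.42): a shut gripper's tips pressed on it with 5 to 20 N drag it along
- board_top (a point): middle of the board's red top end, 85 mm from board_mid, half-way through the thickness; same axes. It starts 8 to 45 mm inside the block's near edge, the board up to 0.15 rad askew to the block
- board_foot (a point): middle of the board's foot end, 85 mm from board_mid on the other side, half-way through the thickness; same axes
- block: fixed brown butcher's block 280 mm deep (its x) by 300 mm wide (its y) by 45 mm high, flat top; origin at the centre of its underside, on the counter; x points away from the robot. The counter in front of its near face is clear
- block_edge (a point): middle of the near top edge of the block (140 mm towards the robot from its centre, 45 mm up); axes as the block's: x points inwards over the block, y along the edge, z up
- easel: fixed light-wood counter easel, 130 mm deep, 90 wide, 115 high, facing the customers (its +x, away from the robot; up to 0.3 rad askew); origin on the counter, 40 mm in front of the ledge's corner. Its rest leans back 30 degrees from vertical, 90 mm wide and 100 mm long from ledge to top. The ledge is square to the rest, 22 mm deep, with a lip 8 mm high, 17 mm from the rest. Prop and feet lie behind the rest
- easel_rest (a point): middle of the inner corner of rest and ledge, 30 mm above the counter, 40 mm behind the easel's origin. Tray frame (60 degrees about y from the easel's): x down the rest to the ledge, y across, z out of the rest's face to the customers. The standing board has its frame parallel to this, foot point at x = 0, y = 0, z = 1.5 mm; its upper 70 mm stand free above the rest
- halfwheel_mid (a point): loose half cheese wheel, 136 mm across its flat cut face, 68 mm deep, 45 mm high, lying on the block beside the board with its cut face towards it; point at its middle. Bystander
- knife_mid (a point): loose cheese knife, 240 mm long, 26 mm wide, 18 mm high, lying along the far edge of the block; point at its middle. Bystander
- bowl: loose blue bowl, 144 mm across, 65 mm high, on the near left of the counter; origin at the centre of its underside. Bystander
- bottle: loose bottle, 72 mm diameter, 220 mm high, on the left of the counter; origin at the centre of its underside. Bystander
- mug: loose red mug, 80 mm diameter, 90 mm high, on the right of the counter; origin at the centre of its underside. Bystander
- wheel_a1_mid (a point): loose white cheese wheel, 150 mm diameter, 45 mm high; point at its centre. Bystander: bottom of the three stacked on the left
- wheel_a2_mid (a point): loose white cheese wheel, 150 mm diameter, 45 mm high; point at its centre. Bystander: middle of that stack
- wheel_a3_mid (a point): loose white cheese wheel, 150 mm diameter, 45 mm high; point at its centre. Bystander: top of that stack
- wheel_b1_mid (a point): loose white cheese wheel, 150 mm diameter, 45 mm high; point at its centre. Bystander: lower of the two stacked on the right
- wheel_b2_mid (a point): loose white cheese wheel, 150 mm diameter, 45 mm high; point at its centre. Bystander: upper of those two
Mind the look-alikes: they are no part of the job. Several things have the shape of the easel; the one meant has the colours described above. Of the things that look like the board, the smaller one is meant.

How it is judged (in metres and radians):
On the way, in this order (a step that is already met when the one before it is completed fails the run):
1. The board lies flat on the block with its red end sticking out at least 35 mm past the near edge (x of board_top in the frame of block_edge below -0.035 m and angle between board_mid's own z axis and vertical below 0.06 rad and z of board_mid in the frame of block_edge between -0.002 and 0.006 m and x of board_mid in the frame of block_edge above 0 m), for 0.2 s.
2. The board is held in the gripper by its red end, clear of the block (contact force between the fingers and board above 0.5 N and contact force between block and board below 0.01 N and height (world z) of board_mid above 0.06 m and distance between the grasp point and board_top below 0.06 m), for 0.2 s.
3. The board's foot is on the easel's ledge while the gripper still holds the board (x of board_foot in the frame of easel_rest between -0.012 and 0.008 m and z of board_foot in the frame of easel_rest between -0.006 and 0.018 m and y of board_foot in the frame of easel_rest between -0.03 and 0.03 m and contact force between the fingers and board above 0.3 N), for 0.1 s.
At the end, for the whole second after the job is handed in: The board stands released and at rest on the easel: foot on the ledge (within 10 mm of the corner along the rest, 10 mm off it), centred within 20 mm, its plane and its length within 0.12 rad of the rest's, red end up, chalked face to the customers (x of board_foot in the frame of easel_rest between -0.01 and 0.006 m and y of board_foot in the frame of easel_rest between -0.02 and 0.02 m and z of board_foot in the frame of easel_rest between -0.004 and 0.01 m and angle between the x axis of board_mid and the x axis of easel_rest, either way round below 0.12 rad and angle between the z axis of board_mid and the z axis of easel_rest, either way round below 0.12 rad and angle between board_mid's own z axis and vertical below 1.3 rad and height (world z) of board_top above 0.13 m and linear speed of board below 0.02 m/s and angular speed of board below 0.2 rad/s and contact force between the fingers and board below 0.05 N); the robot touches nothing.
It fails at once if a cheese, the knife, the bowl, the bottle or the mug is pushed more than 25 mm (distance of any of halfwheel_mid, knife_mid, bowl, bottle, mug, wheel_a1_mid, wheel_a2_mid, wheel_a3_mid, wheel_b1_mid, wheel_b2_mid from where it was at the start of the episode above 0.025 m).
It fails at once if the board tips while nothing holds it (contact force between each of the fingers, the arm and board below 0.02 N and angle between board_mid's own z axis and vertical above 0.3 rad and distance between board_foot and easel_rest above 0.05 m).
It fails at once if the board falls onto the counter (height (world z) of board_mid below 0.02 m).
It also fails if it takes over 61 s, if anything falls off the work surface, if the arm or the gripper's body presses on something with over 40 N, if the wrist force passes 120 N, or if a joint passes its speed limit or range.

### The arm

A 6-joint arm with a two-finger parallel gripper is mounted at the origin on the work surface. World frame = base frame: x ahead of the robot, y to its left, z up, the work surface at z = 0. Lengths are in mm, angles in rad, forces in N, time in s.
With the tool pointing down it reaches from about 275 to 750 mm from the base axis. Payload 10.2 kg.
Tool frame: the origin (TCP) lies between the finger pads; the fingertips stand 17 mm ahead of it and the grasp point (between the pads) lies 2 mm behind it (tips_ahead is the distance from the TCP to the fingertips, in mm); z points along the fingers, y is the line along which they close (so a half turn about z gives the same grasp; the last joint's range is limited). The gripper opens to 85 mm and grips with 20 to 120 N. Pads are 22 mm wide; open, the fingers measure 114 mm over their backs; the gripper's body (76 mm by 85 mm) begins 54 mm behind the grasp point. The pads swing forward as they close: fully open they stand 13 mm farther back than shut.
Start: joints at [-1.549, 0.313, 1.498, -0, 1.331, -0.223], TCP at [127.227, -509.357, 248.294] pointing down, gripper open.
Joint ranges: [-2.94, 2.94], [-0.97, 2.17], [0.19, 2.56], [-1.23, 4.37], [0.02, 3.11], [-2.88, 2.88]. Speed limits (rad/s): [2.39, 2.39, 3.01, 3.14, 3.14, 3.14].

### API

Orientations are given as a unit quaternion [w, x, y, z].
In Python, from rig import sense, capture, finish_job, boxes_of, tips_ahead gives the robot as it stands.
- The arm moves only by the tool drive_tool, never from a script. Its argument "commands" is text: rows parted by semicolons, each of 7 numbers parted by spaces: the shift along the world's x, y, z in units of 0.1 m (1.0 is 0.1 m), then the turn, a rotation vector about the world's x, y, z in units of pi/4 rad (1.0 is pi/4 rad), then the opening in per cent of the stroke, from 0 (shut) to 100 (fully open). A call has 1 to 20 rows; each row shifts and turns the commanded pose from where the row before left it; what a row does not reach is not made up. A row lasts 1/12 s, in which the tool goes at most 41.7 mm and 7.16 degrees, less where a joint would pass 70% of its speed; a pose out of reach is approached as far as the arm can. A call with a number of a shift or a turn outside -1 to 1 is refused whole. A call with a gripper value outside its range is refused whole. The fingers move at their own pace and stop on an object; "force" is the grip in N (left out, the last holds). Time passes only in rows, so rows that do not move let the fingers close. It gives the time, the measured TCP pose, the force, the opening and the grip force at its end, in the units of the state.
- sense(): the state, without advancing time (a new reading comes with each control period).
- capture(name): name is "scene" or "top" or "wrist"; returns a dict with "pixels" (420x560x3 uint8, blue, green, red), "fov_y" (degrees; the focal length in pixels is half the picture's height over the tangent of half this angle, whatever the lens; pixels are square), "cx", "cy" (the principal point, pixels), "k1" (the pictures are not rectified: a ray, as slopes to the right and down, at radius r is drawn at 1 + k1 r^2 times it, then the intrinsics apply), "position" and "attitude" of the camera in the world; the wrist camera has in their place "tool_from_camera" (4x4, takes a point from camera to tool coordinates, whose origin is the TCP and whose axes are the flange's). Camera axes: x right, y down, z forward; pixel columns grow to the right and rows downward; lengths in mm; the calibration is good to about 2 mm. A picture is of the moment at which its call begins: read the wrist's pose just before it. There is no depth.
- finish_job(): hands the job in; it is judged then, once.
Trained networks look in a picture, given as the dict that the camera call returned (one of the last four; its "shot" number tells which), for a name from the list of things; names that differ only in an ending like _2 or _b are one class to them, and where a whole thing is asked for, a point or a joint stands for the part that bears it (a point fixed in the world has none). Each returns a list of dicts, best first, with "confidence" (0 to 1); they miss things now and then, are a little off and sometimes report something else, mostly with a low value. They report only what shows in the picture. A call takes as long as a camera call. They do not tell look-alikes from the thing itself.
- boxes_of(picture, name): "position" ([column, row] in pixels, amid what is visible of it).
The state is a dict: "time_s": time; "joints": joint angles; "dq": joint speeds; "tau": joint torques, N m; "eef_pos": TCP position; "ee_rot": TCP orientation; "force": force on the tool from outside, world axes, zero at the start; "wrist_torque": the same for the moment, N m; "grip_width": opening from 0.0 (shut) to 1.0 (fully open); "grip_force": force on a finger pad.
Only numpy, scipy, OpenCV 4.12 (cv2) and the standard library are available. Lean on these libraries where they do the work, as an engineer would, in place of code of your own. Each camera call takes 0.05 s, during which the arm holds its last target. There are 200 camera calls.

## Working session

There is one attempt and no reset: what is moved stays moved. The work goes in short steps, Python scripts to look and compute and a tool call to move; the robot and the scene stay as the last step left them, time stands still between calls to the robot, and variables do not carry over. Pictures are saved under pics/ and viewed, at most 10 in all, crops included, and the job is handed in when it is done.

Besides the shell and the picture viewer there is one more tool, called by a JSON object that holds its "method" and its "body", one argument or row to a line. drive_tool: Moves the arm, as the interface text tells. Shifts and turns lie within -1 to 1; 1 stands for 0.1 m of shift or pi/4 rad of turn. Its arguments: {"type":"object","properties":{"commands":{"type":"string"},"force":{"type":"number"}},"required":["commands"]}

```bash
ls && mkdir -p pics && cat > h.py <<'E'
import numpy as np, cv2, json
from scipy.spatial.transform import Rotation as R
from rig import sense, capture, finish_job, boxes_of, tips_ahead
def q2r(q): return R.from_quat([q[1],q[2],q[3],q[0]]).as_matrix()
def cam(p, s=None):
    if 'position' in p:
        a=np.array(p['attitude'],float)
        return np.array(p['position'],float),(q2r(a) if a.size==4 else a.reshape(3,3))
    T=np.array(p['tool_from_camera'],float); Rt=q2r(s['ee_rot'])
    return np.array(s['eef_pos'])+Rt@T[:3,3], Rt@T[:3,:3]
def K(p):
    f=p['pixels'].shape[0]/2/np.tan(np.radians(p['fov_y'])/2)
    return f
def proj(p,X,s=None):
    c,Rm=cam(p,s); v=(np.atleast_2d(X)-c)@Rm; m=v[:,:2]/v[:,2:]
    m=m*(1+p['k1']*(m**2).sum(1,keepdims=True)); return m*K(p)+[p['cx'],p['cy']]
def ray(p,uv,s=None):
    c,Rm=cam(p,s); d=(np.atleast_2d(uv)-[p['cx'],p['cy']])/K(p); m=d.copy()
    for _ in range(30): m=d/(1+p['k1']*(m**2).sum(1,keepdims=True))
    return c,np.c_[m,np.ones(len(m))]@Rm.T
def onz(p,uv,z,s=None):
    c,d=ray(p,uv,s); return c+d*((z-c[2])/d[:,2])[:,None]
E
python3 - <<'E'
from h import *
s=sense(); print(s)
print(tips_ahead if not callable(tips_ahead) else tips_ahead())
for n in ['scene','top']:
    p=capture(n); print(n,{k:v for k,v in p.items() if k!='pixels'})
    cv2.imwrite(f'pics/{n}0.png',p['pixels'])
    for o in ['board_mid','board_top','board_foot','block','block_edge','easel','easel_rest','halfwheel_mid']:
        print(o,[(np.round(b['position']).tolist(),round(b['confidence'],2)) for b in boxes_of(p,o)][:4])
E
```

```text
pics
{'time_s': 0.0, 'joints': array([-1.54941996e+00,  3.13448439e-01,  1.49846220e+00, -9.71847499e-06,
        1.33099266e+00, -2.23424166e-01]), 'dq': array([ 0.00027384,  0.00142122,  0.00127054,  0.00078132, -0.00022561,
        0.00127976]), 'tau': array([-5.06911801e-04, -4.12264538e+01, -2.59743959e+01, -2.84055577e-04,
        4.05236904e-03, -1.99919850e-05]), 'eef_pos': array([ 127.20878596, -509.10445296,  247.72640719]), 'ee_rot': array([-6.52457792e-04,  9.92518081e-01,  1.22095986e-01,  6.13953691e-05]), 'force': array([ 0.24229748, -0.38414079,  0.59954891]), 'wrist_torque': array([ 0.02055016,  0.017543  , -0.02723119]), 'grip_force': 0.0, 'grip_width': 0.9996893288520553}
17.0
scene {'fov_y': 53.38573887075741, 'cx': 273.5925811789294, 'cy': 201.75558526500689, 'k1': 0.03475279761072888, 'position': array([1143.50907192, -277.51470008, 1211.06335796]), 'attitude': array([-0.23134999,  0.81396134,  0.51292877, -0.14438903]), 'shot': 1}
board_mid [([309.0, 220.0], 0.9), ([217.0, 185.0], 0.86)]
board_top [([216.0, 190.0], 0.76), ([308.0, 220.0], 0.59), ([327.0, 231.0]
[... 437 characters left out ...]
007721, 'k1': -0.1504384523132047, 'position': array([ 387.95917315,   18.52642663, 1625.05410825]), 'attitude': array([-0.03442058,  0.71458369, -0.69806233,  0.02990583]), 'shot': 2}
board_mid [([246.0, 183.0], 0.86), ([315.0, 266.0], 0.6)]
board_top [([248.0, 182.0], 0.89), ([317.0, 266.0], 0.83)]
board_foot [([249.0, 182.0], 0.98), ([315.0, 269.0], 0.73), ([416.0, 168.0], 0.26)]
block [([238.0, 172.0], 0.77), ([154.0, 186.0], 0.37)]
block_edge [([235.0, 173.0], 0.62)]
easel [([316.0, 185.0], 0.8), ([368.0, 145.0], 0.8), ([248.0, 180.0], 0.39), ([417.0, 168.0], 0.28)]
easel_rest [([369.0, 140.0], 0.58), ([320.0, 179.0], 0.56)]
halfwheel_mid [([210.0, 164.0], 0.73), ([237.0, 172.0], 0.15)]
```

View pics/scene0.png

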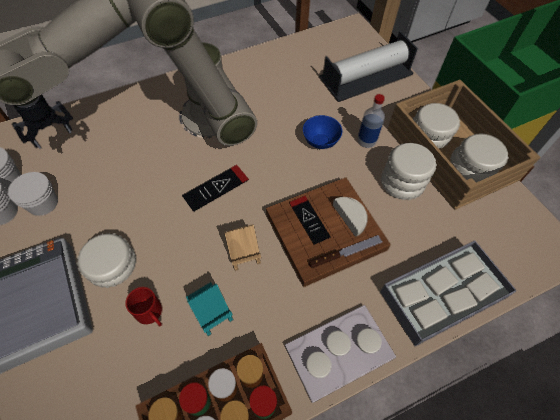

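```bash
python3 - <<'E'
import cv2
p=cv2.imread('pics/top0.png'); cv2.imwrite('pics/top0c.png',cv2.resize(p[90:300,130:470],None,fx=2.35,fy=2.35,interpolation=cv2.INTER_CUBIC))
E
```

```text
(no output)
```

View pics/top0c.png

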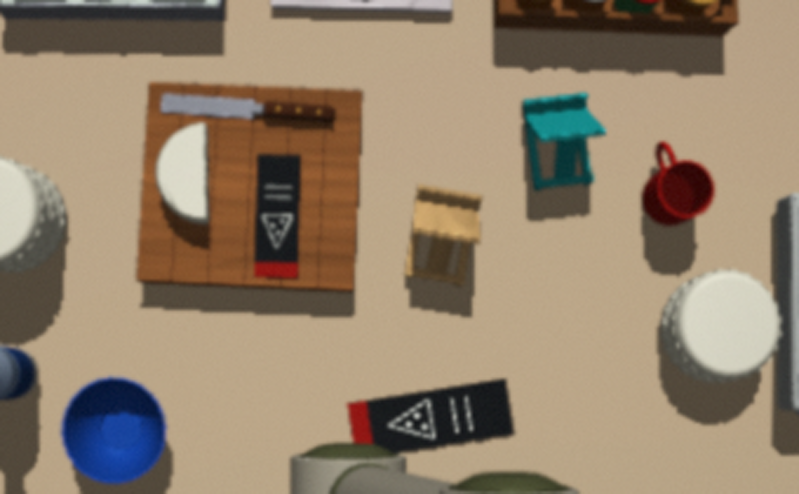

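The scene view shows the light-wood easel at about (241,245), the small board on the block at (309,220), and the bigger look-alike on the counter at (216,187). In the top crop the board lies nearly square to the block with its red end at (277,270), and the easel stands at (447,230). The teal easel is a decoy. Next I'll measure them.

```bash
python3 - <<'E'
from h import *
t=capture('top'); c=capture('scene')
def rect(m,seed):
    n,l=cv2.connectedComponents(m); k=l[seed[1],seed[0]]
    if k==0:
        ys,xs=np.nonzero(m); i=np.argmin((xs-seed[0])**2+(ys-seed[1])**2); k=l[ys[i],xs[i]]
    return (l==k).astype(np.uint8)
for nm,p,bs,ks in [('top',t,(245,165),(257,130+0)),('scene',c,(312,232),(285,230))]:
    im=p['pixels'].astype(int); hsv=cv2.cvtColor(p['pixels'],cv2.COLOR_BGR2HSV)
    dark=(im.max(2)<60).astype(np.uint8)
    red=((hsv[...,1]>190)&((hsv[...,0]<5)|(hsv[...,0]>175))&(hsv[...,2]>90)).astype(np.uint8)
    m=cv2.morphologyEx(dark|red,cv2.MORPH_CLOSE,np.ones((3,3)))
    b=rect(m,bs); ys,xs=np.nonzero(b)
    P=onz(p,np.c_[xs,ys].astype(float),48)[:,:2]
    r=cv2.minAreaRect(P.astype(np.float32)); print(nm,'board',r,len(P)); print(cv2.boxPoints(r).round(1).tolist())
    rr=b&red; ys,xs=np.nonzero(rr); print('redc',onz(p,np.c_[xs,ys].astype(float),48).mean(0).round(1))
s=2.35
f=lambda q:np.array(q)/s+[130,90]-0.3
print('block corners',onz(t,f([(150,85),(361,91),(354,289),(138,280)]),45).round(1).tolist())
E
python3 - <<'E'
import cv2
from h import *
a=cv2.imread('pics/scene0.png')[210:280,215:275]; b=cv2.imread('pics/top0.png')[160:220,295:345]
cv2.imwrite('pics/easel.png',cv2.hconcat([cv2.resize(a,(360,420),interpolation=cv2.INTER_CUBIC),cv2.resize(b,(350,420),interpolation=cv2.INTER_CUBIC)]))
E
```

```text
top board ((605.3099365234375, 109.16594696044922), (166.4112091064453, 56.58739471435547), 0.32896876335144043) 800
[[521.9000244140625, 137.0], [522.2999877929688, 80.4000015258789], [688.7000122070312, 81.4000015258789], [688.4000244140625, 137.89999389648438]]
redc [530.7 108.   48. ]
scene board ((605.3688354492188, 108.67935180664062), (62.378318786621094, 169.41387939453125), 89.97393035888672) 895
[[520.5999755859375, 77.5], [690.0999755859375, 77.5], [690.0999755859375, 139.8000030517578], [520.7000122070312, 139.89999389648438]]
redc [529.  108.4  48. ]
block corners [[785.7, 292.9, 45.0], [782.7, -1.7, 45.0], [507.0, 2.1, 45.0], [512.4, 298.1, 45.0]]
```

View pics/easel.png

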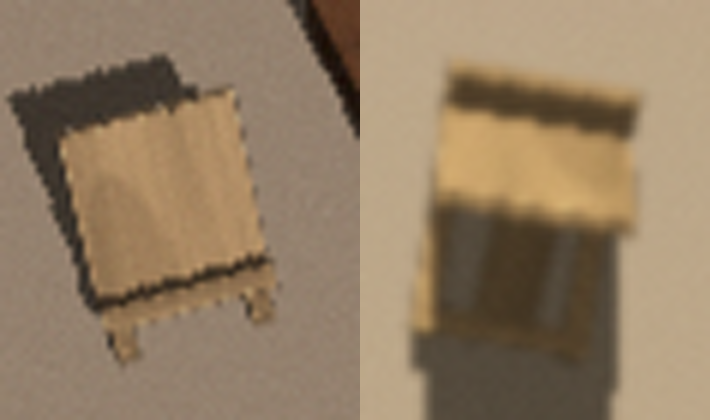

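```bash
cat > ez.py <<'E'
from h import *
from scipy.optimize import least_squares
def tray(x,y,w):
    Re=R.from_euler('z',w).as_matrix(); Rt=Re@R.from_euler('y',60,degrees=True).as_matrix()
    return np.array([x,y,0])+Re@np.array([-40,0,30]),Rt
M=np.array([[-100,45,0],[-100,-45,0],[0,45,0],[0,-45,0]],float)
E
python3 - <<'E'
from ez import *
t=capture('top'); c=capture('scene')
sc=np.array([(236,91),(62,134),(267,254),(94,300)])/6+[215,210]-.4
tp=np.array([(75,203),(274,230),(86,105),(272,135)])/7+[295,160]-.4
def res(v):
    o,Rt=tray(*v); X=o+M@Rt.T
    return np.r_[(proj(c,X)-sc).ravel(),(proj(t,X)-tp).ravel()]
r=least_squares(res,[600,-100,0]); print(r.x, r.fun.round(1)); o,Rt=tray(*r.x); print(o)
E
```

```text
[ 6.64827292e+02 -1.30082640e+02 -1.53960721e-01] [-0.3 -0.1 -0.8  0.5 -0.1 -0.3  0.4 -0.2 -0.1 -1.7  0.3 -0.4 -0.7  0.7
 -0.1  1.2]
[ 625.30043438 -123.94851224   30.        ]
```

{"method": "drive_tool", "body": {
  "commands": "0.256 0.309 -0.03 0 0 -0.0156 0;0.256 0.309 -0.03 0 0 -0.0156 0;0.256 0.309 -0.03 0 0 -0.0156 0;0.256 0.309 -0.03 0 0 -0.0156 0;0.256 0.309 -0.03 0 0 -0.0156 0;0.256 0.309 -0.03 0 0 -0.0156 0;0.256 0.309 -0.03 0 0 -0.0156 0;0.256 0.309 -0.03 0 0 -0.0156 0;0.256 0.309 -0.03 0 0 -0.0156 0;0.256 0.309 -0.03 0 0 -0.0156 0;0.256 0.309 -0.03 0 0 -0.0156 0;0.256 0.309 -0.03 0 0 -0.0156 0;0.256 0.309 -0.03 0 0 -0.0156 0;0.256 0.309 -0.03 0 0 -0.0156 0;0.256 0.309 -0.03 0 0 -0.0156 0;0.256 0.309 -0.03 0 0 -0.0156 0;0.256 0.309 -0.03 0 0 -0.0156 0;0.256 0.309 -0.03 0 0 -0.0156 0;0.256 0.309 -0.03 0 0 -0.0156 0;0.256 0.309 -0.03 0 0 -0.0156 0"
}}

```text
time_s: 2.77
eef_pos: [640.1, 110.6, 188.1]
ee_rot: [0.0, 1.0, -0.0, 0.0]
force: [0.1, -1.3, 0.7]
grip_width: -0.004
grip_force: 0.0
```

```bash
python3 - <<'E'
from h import *
s=sense(); p=capture('wrist'); print(s['joints'].round(4).tolist(), np.array(p['tool_from_camera']).round(3).tolist(), p['fov_y'])
cv2.imwrite('pics/w1.png',p['pixels'])
c=np.array([[521.5,109,48],[605.3,109,48],[690,109,48],[509,50,45],[509,170,45]],float); print(proj(p,c,s).round(0).tolist())
E
```

```text
[-0.009, 0.6361, 1.163, -0.0001, 1.3424, 1.5624] [[0.0, -0.953, -0.304, 78.078], [1.0, 0.0, -0.0, 0.76], [0.0, -0.304, 0.953, -124.893], [0.0, 0.0, 0.0, 1.0]] 69.33394764228339
[[281.0, 311.0], [281.0, 236.0], [282.0, 145.0], [337.0, 319.0], [224.0, 319.0]]
```

View pics/w1.png

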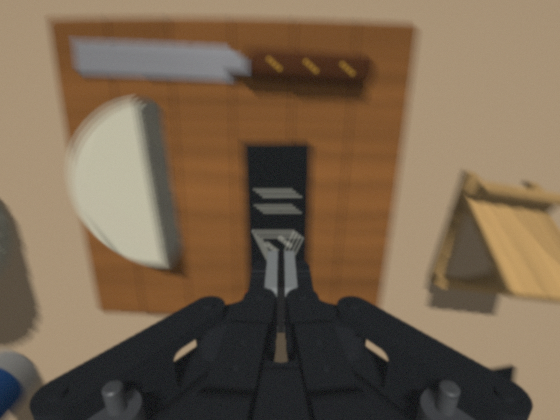

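```bash
python3 - <<'E'
from h import *
s=sense(); p=capture('wrist')
print(onz(p,np.array([(53,20),(413,27),(383,303),(100,308)],float),45,s).round(1).tolist())
print(onz(p,np.array([(247,145),(308,145)],float),48,s).round(1).tolist())
t=capture('top');im=cv2.imread('pics/top0.png')
# edge profile of the block in the first top picture along columns left/right of board
for y in [20,50,70,170,220,270]:
    xs=np.arange(480,560,2.); uv=proj(t,np.c_[xs,np.full_like(xs,y),np.full_like(xs,45)])
    v=cv2.remap(im,uv[:,:1].astype(np.float32),uv[:,1:].astype(np.float32),cv2.INTER_LINEAR)[:,0].astype(int)
    print(y,[(int(a),int(b[2]),int(b[0])) for a,b in zip(xs,v)][8:30:1])
E
```

```text
[[792.4, 297.5, 45.0], [785.3, 10.9, 45.0], [532.2, 9.1, 45.0], [523.5, 305.4, 45.0]]
[[692.5, 143.9, 48.0], [692.6, 91.8, 48.0]]
20 [(496, 83, 59), (498, 80, 57), (500, 77, 52), (502, 71, 44), (504, 79, 38), (506, 93, 35), (508, 115, 39), (510, 130, 42), (512, 139, 46), (514, 136, 45), (516, 134, 45), (518, 132, 44), (520, 131, 44), (522, 131, 44), (524, 130, 43), (526, 130, 43), (528, 131, 44), (530, 133, 45), (532, 133, 45), (534, 132, 45), (536, 131, 44), (538, 129, 44)]
50 [(496, 84, 60), (498, 81, 58), (500, 79, 54), (502, 76, 49), (504, 71, 38), (506, 79, 33), (508, 95, 33), (510, 113, 38), (512, 126, 42), (514, 131, 44), (516, 130, 44), (518, 128, 44), (520, 126, 42), (522, 123, 41), (524, 122, 40), (526, 123, 41), (528, 125, 42), (530, 126, 42), (532, 127, 42), (534, 126, 42), (536, 123, 41), (538, 120, 40)]
70 [(496, 82, 59), (498, 83, 60), (500, 79, 55), (502, 75, 49), (504, 69, 40), (506, 80, 35), (508, 97, 34), (510, 122, 42), (512, 136, 46), (514, 141, 47), (516, 138, 45), (518, 135, 45), (520, 134, 45), (522, 133, 45), (524, 134, 44), (526, 135, 44), (528, 136, 45), (5
[... 423 characters left out ...]
3)]
220 [(496, 83, 60), (498, 83, 60), (500, 82, 58), (502, 80, 56), (504, 76, 53), (506, 71, 43), (508, 72, 35), (510, 85, 32), (512, 107, 37), (514, 128, 43), (516, 135, 45), (518, 137, 46), (520, 136, 47), (522, 137, 46), (524, 138, 45), (526, 138, 46), (528, 137, 46), (530, 136, 46), (532, 135, 46), (534, 135, 45), (536, 135, 45), (538, 136, 44)]
270 [(496, 85, 61), (498, 83, 60), (500, 81, 58), (502, 82, 58), (504, 80, 56), (506, 76, 51), (508, 71, 40), (510, 72, 33), (512, 87, 31), (514, 106, 36), (516, 126, 42), (518, 132, 43), (520, 134, 44), (522, 133, 43), (524, 134, 44), (526, 135, 45), (528, 136, 46), (530, 137, 46), (532, 139, 47), (534, 137, 46), (536, 135, 46), (538, 134, 46)]
```

{"method": "drive_tool", "body": {
  "commands": "0 0 -0.3 0 0 0 0;0 0 -0.3 0 0 0 0;0 0 -0.3 0 0 0 0;0 0 -0.2 0 0 0 0;0 0 -0.06 0 0 0 0;0 0 -0.03 0 0 0 0;0 0 -0.03 0 0 0 0;0 0 0 0 0 0 0;0 0 0 0 0 0 0"
}}

```text
time_s: 3.67
eef_pos: [639.8, 108.5, 67.7]
ee_rot: [0.0, 1.0, -0.0, 0.001]
force: [-0.2, 0.5, -0.2]
grip_width: -0.001
grip_force: 0.0
```

{"method": "drive_tool", "body": {
  "commands": "0 0 -0.01 0 0 0 0;0 0 -0.01 0 0 0 0;0 0 0 0 0 0 0"
}}

```text
time_s: 3.92
eef_pos: [639.6, 108.6, 65.1]
ee_rot: [0.0, 1.0, -0.0, 0.001]
force: [-1.1, -0.5, 4.0]
grip_width: -0.002
grip_force: 1.9
```

{"method": "drive_tool", "body": {
  "commands": "0 0 -0.01 0 0 0 0;0 0 0 0 0 0 0"
}}

```text
time_s: 4.08
eef_pos: [639.6, 108.6, 65.1]
ee_rot: [0.0, 1.0, -0.0, 0.001]
force: [-5.0, -0.0, 11.1]
grip_width: 0.0
grip_force: 5.7
```

{"method": "drive_tool", "body": {
  "commands": "-0.04 0 0 0 0 0 0;-0.05 0 0 0 0 0 0;-0.05 0 0 0 0 0 0;-0.05 0 0 0 0 0 0;-0.05 0 0 0 0 0 0;-0.06 0 0 0 0 0 0;0 0 0 0 0 0 0"
}}

```text
time_s: 4.67
eef_pos: [609.9, 108.6, 65.1]
ee_rot: [0.0, 1.0, -0.0, 0.002]
force: [-1.4, -0.7, 10.0]
grip_width: -0.001
grip_force: 4.9
```

```bash
cat > bd.py <<'E'
from h import *
def board(z=48,seed=(590,109)):
    p=capture('top'); hsv=cv2.cvtColor(p['pixels'],cv2.COLOR_BGR2HSV)
    m=((hsv[...,1]>190)&((hsv[...,0]<5)|(hsv[...,0]>175))&(hsv[...,2]>90))
    ys,xs=np.nonzero(m); P=onz(p,np.c_[xs,ys].astype(float),z)[:,:2]
    P=P[(abs(P[:,0]-seed[0])<160)&(abs(P[:,1]-seed[1])<60)]
    r=cv2.minAreaRect(P.astype(np.float32))
    return P.mean(0).round(1),P.min(0).round(1),P.max(0).round(1),len(P),r
E
python3 -c "
from bd import *
print(board())"
```

```text
bd.py:8: RuntimeWarning: Mean of empty slice.
  return P.mean(0).round(1),P.min(0).round(1),P.max(0).round(1),len(P),r
  ret = um.true_divide(
Traceback (most recent call last):
  File "bd.py", line 8, in board
    return P.mean(0).round(1),P.min(0).round(1),P.max(0).round(1),len(P),r
                              ~~~~~^^^
ValueError: zero-size array to reduction operation minimum which has no identity
```

```bash
sed -i "s/def board(z=48,/def board(cn='scene',z=48,/; s/capture('top')/capture(cn)/" bd.py && python3 -c "
from bd import *
print(board())"
```

```text
bd.py:8: RuntimeWarning: Mean of empty slice.
  return P.mean(0).round(1),P.min(0).round(1),P.max(0).round(1),len(P),r
  ret = um.true_divide(
Traceback (most recent call last):
  File "bd.py", line 8, in board
    return P.mean(0).round(1),P.min(0).round(1),P.max(0).round(1),len(P),r
                              ~~~~~^^^
ValueError: zero-size array to reduction operation minimum which has no identity
```

```bash
python3 - <<'E'
from h import *
s=sense(); p=capture('wrist'); c=capture('scene')
f=np.array([[660,139,48],[660,79,48],[690,139,48],[690,79,48.]]);print(proj(p,f,s).round().tolist())
a=c['pixels'][150:290,240:420]
cv2.imwrite('pics/w2.png',cv2.hconcat([cv2.resize(p['pixels'],(400,300)),cv2.resize(a,(386,300),interpolation=cv2.INTER_CUBIC)]))
E
```

```text
[[215.0, 173.0], [341.0, 173.0], [211.0, 106.0], [345.0, 106.0]]
```

View pics/w2.png

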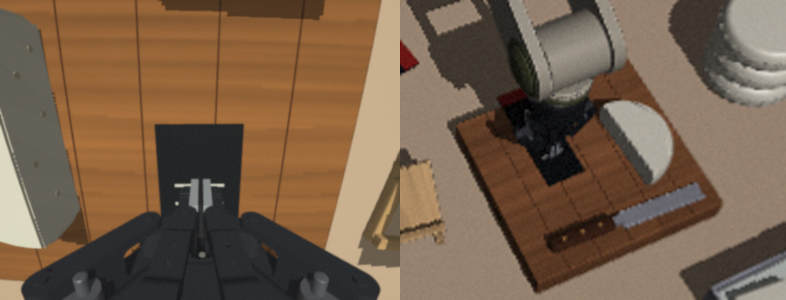

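The board followed the full 30 mm and is still straight: its foot sits at (217–340, 175), as predicted. I'll carry on sliding.

{"method": "drive_tool", "body": {
  "commands": "-0.05 0 0 0 0 0 0;-0.05 0 0 0 0 0 0;-0.06 0 0 0 0 0 0;-0.06 0 0 0 0 0 0;-0.06 0 0 0 0 0 0;-0.04 0 0 0 0 0 0;0 0 0 0 0 0 0;0 0 0 0 0 0 0"
}}

```text
time_s: 5.53
eef_pos: [578.1, 108.6, 65.0]
ee_rot: [0.0, 1.0, -0.0, 0.002]
force: [-1.6, -0.1, 10.4]
grip_width: 0.0
grip_force: 5.5
```

```bash
cat > ft.py <<'E'
from h import *
# board foot edge in wrist view: scan darkness along x at several y
def foot(x0,x1,y=109,z=48):
    s=sense();p=capture('wrist');g=p['pixels'].max(2).astype(np.float32);out=[]
    xs=np.arange(x0,x1,.5)
    for dy in (-20,-10,0,10,20):
        uv=proj(p,np.c_[xs,np.full_like(xs,y+dy),np.full_like(xs,z)],s).astype(np.float32)
        v=cv2.remap(g,uv[:,:1],uv[:,1:],1)[:,0]; v=cv2.GaussianBlur(v[:,None],(1,5),0)[:,0]
        out.append((y+dy,float(xs[np.argmax(np.diff(v))])))
    ys=np.arange(y-50,y+50,.5); side=[]
    for x in (x0-5,x0-15):
        uv=proj(p,np.c_[np.full_like(ys,x),ys,np.full_like(ys,z)],s).astype(np.float32)
        v=cv2.remap(g,uv[:,:1],uv[:,1:],1)[:,0]; d=np.diff(v); side.append((x,float(ys[np.argmin(d)]),float(ys[np.argmax(d)])))
    return out,side
E
python3 -c "
from ft import *
print(sense()['eef_pos'],foot(615,650))"
```

```text
[578.11839674 108.64130479  65.02852669] ([(89, 628.0), (99, 627.5), (109, 627.5), (119, 627.5), (129, 627.5)], [(610, 79.0, 138.0), (600, 79.0, 138.0)])
```

{"method": "drive_tool", "body": {
  "commands": "0 0 0.2 0 0 0 0;0 0 0.3 0 0 0 0;-0.2 0 0.4 0 0 0 0;-0.4 0 0.4 0 0 0 0;-0.4 0 0.3 0.15 0 0 0;-0.3 0 0.2 0.15 0 0 0;0 0 0 0.15 0 0 0;0 0 0 0.15 0 0 0;0 0 0 0 0 0 0;0 0 0 0 0 0 0"
}}

```text
time_s: 6.42
eef_pos: [465.8, 107.8, 224.7]
ee_rot: [-0.232, 0.973, -0.001, -0.0]
force: [0.2, -0.2, -0.7]
grip_width: -0.0
grip_force: 0.0
```

```bash
python3 -c "
from h import *
s=sense();print(s['joints'].round(5).tolist(),s['eef_pos'].round(2).tolist(),s['ee_rot'].round(5).tolist())
from bd import *
print(board('top',seed=(460,109)))"
```

```text
[-0.25206, 0.23087, 1.74141, 0.46803, 1.32334, 1.16918] [465.82, 107.76, 224.71] [-0.23218, 0.97267, -0.00127, -0.00032]
(array([462.7, 125.2]), array([461.1, 117. ]), array([464.6, 133.1]), 9, ((462.85693359375, 125.06137084960938), (3.1937832832336426, 15.991154670715332), 1.3840255737304688))
```

```bash
cat > fk.py <<'E'
from h import *
from scipy.optimize import least_squares
Z=lambda a:R.from_euler('z',a); Y=lambda a:R.from_euler('y',a)
D=[([-1.54941996,.313448439,1.49846220,0,1.33099266,-.223424166],[127.209,-509.104,247.726],[-6.52457792e-04,9.92518081e-01,1.22095986e-01,6.13953691e-05]),
([-0.009,.6361,1.163,-.0001,1.3424,1.5624],[640.1,110.6,188.1],[0,1,0,0]),
([-0.25206,0.23087,1.74141,0.46803,1.32334,1.16918],[465.82,107.76,224.71],[-0.23218,0.97267,-0.00127,-0.00032])]
def fk(j,v):
    h,L2,L3,d0,d5,Lt,a3=v
    A=Z(j[0]); p=A.apply([0,d0,h]); A=A*Y(j[1]); p=p+A.apply([0,0,L2]); A=A*Y(j[2]); p=p+A.apply([a3,0,L3])
    A=A*Z(j[3])*Y(j[4]); p=p+A.apply([0,d5,0]); A=A*Z(j[5]); p=p+A.apply([0,0,Lt]); return p,A
E
python3 - <<'E'
from fk import *
f=lambda v:np.concatenate([fk(j,v)[0]-p for j,p,_ in D])
for x0 in ([300,440,388,58,58,378,0],):
    r=least_squares(lambda v:np.r_[f(v),.001*(v-np.array(x0))],x0); print(r.x.round(1),f(r.x).round(2))
for j,p,q in D: print((fk(j,r.x)[1].inv()*R.from_matrix(q2r(q))).as_rotvec().round(3))
E
```

```text
[2.015e+02 4.388e+02 3.976e+02 1.163e+02 1.000e-01 2.382e+02 3.920e+01] [ 0.04  0.01 -0.01  0.   -0.04  0.01  0.    0.    0.  ]
[ 0.    -0.     1.571]
[0.   0.   1.57]
[0.    0.    1.571]
```

```bash
cat > ik.py <<'E'
from fk import *
from ez import tray
V=[201.5,438.8,397.6,116.3,.1,238.2,39.2]
lo=np.array([-2.94,-.97,.19,-1.23,.02,-2.88]);hi=np.array([2.94,2.17,2.56,4.37,3.11,2.88])
def ik(p,Rm,j0):
    def f(j):
        q,A=fk(j,V); return np.r_[(q-p)/100,((A*Z(np.pi/2)).inv()*R.from_matrix(Rm)).as_rotvec()]
    r=least_squares(f,j0,bounds=(lo+.01,hi-.01)); return r.x.round(3),float(np.abs(r.fun).max().round(4))
E
python3 - <<'E'
from ik import *
o,Rt=tray(664.8,-130.1,-.154); j0=[-.4,.6,1.2,0,1.8,1.4]
for t in (0,-8,-15):
    Rg=R.from_euler('y',t,degrees=True).as_matrix()@np.diag([1,-1,-1.])
    print(t,'grasp',ik(np.array([483,109,43.5]),Rg,j0))
    p=o+Rt@[-144.5,0,-1.5]; print('  final',p.round(1),ik(p,Rt@Rg,j0), (Rt@Rg)[:,2].round(2))
E
```

```text
0 grasp (array([-0.015,  0.52 ,  1.804, -0.   ,  0.817,  1.555]), 0.0)
  final [ 552.6 -112.7  154.4] (array([-0.34 ,  1.075,  0.748, -0.226,  2.346,  1.317]), 0.0) [-0.86  0.13 -0.5 ]
-8 grasp (array([-0.016,  0.472,  1.9  ,  0.004,  0.63 ,  1.551]), 0.0)
  final [ 552.6 -112.7  154.4] (array([-0.345,  0.995,  0.834, -0.186,  2.203,  1.341]), 0.0) [-0.78  0.12 -0.62]
-15 grasp (array([-0.018,  0.44 ,  1.982,  0.01 ,  0.458,  1.545]), 0.0)
  final [ 552.6 -112.7  154.4] (array([-0.35 ,  0.923,  0.916, -0.158,  2.073,  1.355]), 0.0) [-0.7   0.11 -0.71]
```

{"method": "drive_tool", "body": {
  "commands": "0.04 0 -0.1 -0.15 -0.05 0 100;0.04 0 -0.2 -0.15 -0.05 0 100;0.04 0 -0.3 -0.15 -0.05 0 100;0.052 0.007 -0.3 -0.147 -0.028 0 100;0 0 -0.2 0 0 0 100;0 0 0 0 0 0 100;0 0 0 0 0 0 100"
}}

```text
time_s: 7.05
eef_pos: [483.0, 110.3, 115.2]
ee_rot: [-0.001, 0.998, 0.018, 0.067]
force: [0.1, -0.1, 0.5]
grip_width: 0.974
grip_force: 0.0
```

```bash
python3 -c "
from ft import *
s=sense();print(s['eef_pos'],s['ee_rot'].round(4),s['joints'].round(3),s['grip_width'])
print(foot(600,650)); p=capture('wrist');cv2.imwrite('pics/w3.png',p['pixels'])
print(proj(p,np.array([[627.5,138.5,48],[627.5,78.5,48],[457.5,138.5,48],[457.5,78.5,48]]),s).round())"
```

```text
[483.01706891 110.29037788 115.15405165] [-7.000e-04  9.976e-01  1.850e-02  6.670e-02] [-0.015  0.346  1.845  0.008  0.817  1.513] 0.9737551049263311
([(89, 627.0), (99, 627.0), (109, 627.0), (119, 627.0), (129, 627.0)], [(595, 79.0, 138.0), (585, 78.5, 138.5)])
[[242.  15.]
 [339.  19.]
 [238. 276.]
 [323. 279.]]
```

View pics/w3.png

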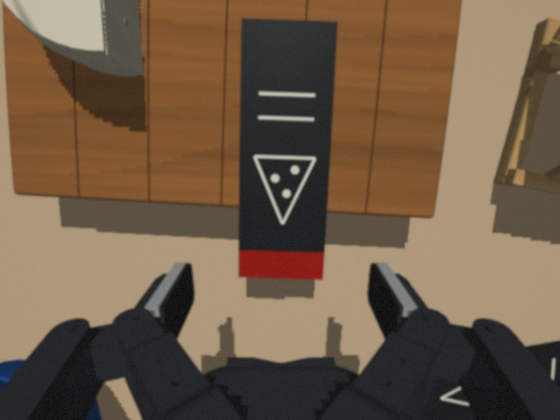

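The wrist view shows the board overhanging the near edge straight. Its red end is at (239–323, 277) and its foot at row 18, both as predicted, with the open fingers either side at about x=180 and 380. I'll fix the small yaw and y offset, then descend to grip it by its side edges.

```bash
python3 -c "
from h import *
s=sense();p=capture('wrist')
print(onz(p,np.array([[220,205.],[345,212]]),45,s).round(1).tolist(), onz(p,np.array([[239,276.],[323,278]]),48,s).round(1).tolist())"
```

```text
[[508.5, 151.2, 45.0], [506.6, 64.8, 45.0]] [[458.5, 137.2, 48.0], [459.1, 77.6, 48.0]]
```

{"method": "drive_tool", "body": {
  "commands": "0 -0.017 -0.1 0 0 -0.047 100;0 0 -0.2 0 0 0 100;0 0 -0.2 0 0 0 100;0 0 -0.15 0 0 0 100;0 0 -0.067 0 0 0 100;0 0 0 0 0 0 100"
}}

```text
time_s: 7.7
eef_pos: [483.1, 107.3, 43.2]
ee_rot: [0.0, 0.998, -0.001, 0.067]
force: [0.5, 0.3, 0.5]
grip_width: 0.999
grip_force: 0.0
```

{"method": "drive_tool", "body": {
  "commands": "0 0.011 0 0 0 0 75;0 0 0 0 0 0 75;0 0 0 0 0 0 72;0 0 0 0 0 0 60;0 0 0 0 0 0 40;0 0 0 0 0 0 20;0 0 0 0 0 0 0;0 0 0 0 0 0 0",
  "force": 60
}}

```text
time_s: 8.37
eef_pos: [483.6, 108.8, 44.4]
ee_rot: [0.0, 0.998, -0.001, 0.068]
force: [-2.2, -1.0, 7.3]
grip_width: 0.671
grip_force: 62.2
```

{"method": "drive_tool", "body": {
  "commands": "0 0 0.03 0 0 0 0;0 0 0.06 0 0 0 0;0 0 0.1 0 0 0 0;0 0 0.15 0 0 0 0;0 0 0.2 0 0 0 0;0 0 0.2 0 0 0 0;0 0 0.2 0 0 0 0;0 0 0.2 0 0 0 0;0 0 0.1 0 0 0 0;0 0 0 0 0 0 0;0 0 0 0 0 0 0"
}}

```text
time_s: 9.28
eef_pos: [483.0, 108.8, 167.9]
ee_rot: [0.0, 0.998, -0.001, 0.068]
force: [-0.7, -0.1, -1.1]
grip_width: 0.675
grip_force: 64.0
```

```bash
python3 -c "
from h import *
s=sense();print(s['eef_pos'],s['ee_rot'].round(4),s['joints'].round(3),s['grip_width'])
p=capture('wrist');cv2.imwrite('pics/w4.png',p['pixels'])
Rb=q2r(s['ee_rot'])
b=np.array([[627.5,138.5,48],[627.5,78.5,48],[457.5,138.5,48],[457.5,78.5,48]])-[483.6,108.8,44.4]+s['eef_pos']
print(proj(p,b,s).round())"
```

```text
[482.95730098 108.75817452 167.85837174] [ 4.000e-04  9.977e-01 -1.000e-03  6.750e-02] [-0.016  0.268  1.791  0.002  0.948  1.556] 0.675448300793206
[[202. -60.]
 [355. -60.]
 [217. 338.]
 [342. 338.]]
```

View pics/w4.png

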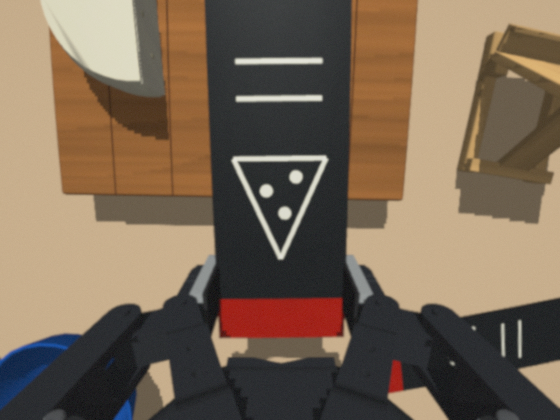

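The board is held flat and square, with its red end at (219–343, 337) as predicted. I'll use the chalk marks to check its pitch in the grip.

```bash
cat > fin.py <<'E'
from ik import *
# tool pose while gripping and board pose from marks
s3=dict(eef_pos=np.array([483.017,110.290,115.154]),ee_rot=[-7e-4,.9976,.0185,.0667])
def pts(f):
    im=cv2.imread(f); w=((im.min(2)>120)&(im.max(2).astype(int)-im.min(2)<50)).astype(np.uint8); w[:, :215]=0; w[:,345:]=0; w[262:]=0
    n,l,st,c=cv2.connectedComponentsWithStats(w); k=[i for i in range(1,n) if st[i,4]>15]
    k=sorted(k,key=lambda i:(round(c[i][1]/8),c[i][0])); return [(c[i].round(2).tolist(),int(st[i,4])) for i in k]
E
python3 - <<'E'
from fin import *
for f in ('pics/w3.png','pics/w4.png'): print(pts(f))
E
```

```text
[([286.76, 93.91], 221), ([285.79, 117.95], 212), ([294.42, 169.44], 57), ([274.56, 177.82], 57), ([283.48, 179.91], 683), ([286.13, 193.22], 55)]
[([277.72, 60.59], 554), ([278.26, 97.88], 547), ([295.53, 176.44], 150), ([265.88, 190.41], 144), ([279.67, 191.98], 1719), ([284.31, 212.74], 140)]
```

```bash
cat >> fin.py <<'E'
def grip():
    a=np.array([q[0] for q in pts('pics/w3.png')]); b=np.array([q[0] for q in pts('pics/w4.png')])
    p=capture('wrist'); s4=dict(eef_pos=np.array([482.957,108.758,167.858]),ee_rot=[4e-4,.9977,-.001,.0675])
    X=onz(p,a,48,s3); X=np.vstack([X,onz(p,np.array([[239,276.5],[323,278.5]]),48,s3)]); b=np.vstack([b,[[219,337],[343,337]]])
    # board frame at that time: centre (542.5,108.6,46.5), identity
    Xb=X-[542.3,108.5,46.5]
    def f(v): return (proj(p,R.from_rotvec(v[3:]).apply(Xb)+v[:3],s4)-b).ravel()
    r=least_squares(f,[542,108,170,0,0,0]); return r.x,r.fun,s4
E
python3 - <<'E'
from fin import *
x,f,s4=grip(); print(x.round(3),f.round(1))
Rt=q2r(s4['ee_rot']); print('board in tool',(Rt.T@(x[:3]-s4['eef_pos'])).round(1))
E
```

```text
[ 5.42537e+02  1.07918e+02  1.68994e+02 -1.60000e-02  2.00000e-02
 -1.00000e-03] [ 0.9  0.1  0.4 -0.1 -0.5 -0.2 -0.6 -0.3 -0.7  0.8 -0.5 -0.   0.2  0.
  0.8 -0.3]
board in tool [59.2  0.7  6.9]
```

{"method": "drive_tool", "body": {
  "commands": "0 0 0.22 0 0.1 0 0;0 0 0.22 0 0.1 0 0;0 0 0.22 0 0.1 0 0;0 0 0.22 0 0.1 0 0;0.06 -0.22 0 0 0.1 0 0;0.06 -0.22 0 0 0.1 0 0;0.06 -0.22 0 0 0.1 0 0;0.06 -0.22 0 0 0.1 0 0;0.06 -0.22 0 0 0.1 0 0;0.06 -0.22 0 0 0.1 0 0;0.06 -0.22 0 0 0.1 0 0;0.06 -0.22 0 0 0.1 0 0;0.06 -0.22 0 0 0.108 0 0;0.04 -0.11 0 0 0 -0.098 0;0.043 -0.11 0 0 0 -0.098 0;0 0 0 0 0 0 0;0 0 0 0 0 0 0"
}}

```text
time_s: 10.8
eef_pos: [545.2, -112.1, 254.0]
ee_rot: [-0.033, 0.899, -0.07, -0.431]
force: [-0.2, 0.9, -0.6]
grip_width: 0.676
grip_force: 64.3
```

```bash
cat > chk.py <<'E'
from ik import *
s=sense(); Rtool=q2r(s['ee_rot']); o,Rt=tray(664.8,-130.1,-.154)
# board rotation in tool from the grip: R_board=Ry(.02) when tool q4
q4=q2r([4e-4,.9977,-.001,.0675]); Rb=Rtool@q4.T@R.from_euler('y',.02).as_matrix()
foot=np.array(s['eef_pos'])+Rb@[144.4,-.3,2.7]
print('tcp',s['eef_pos'].round(1),'foot in tray',(Rt.T@(foot-o)).round(1),'rot err',R.from_matrix(Rt.T@Rb).as_rotvec().round(3),s['grip_width'],s['joints'].round(2))
c=capture('scene');t=capture('top')
def corners(): return foot+np.array([[0,30,1.5],[0,-30,1.5],[-170,30,1.5],[-170,-30,1.5]])@Rb.T
print(proj(c,corners()).round(1).tolist())
E
python3 - <<'E'
from chk import *
cv2.imwrite('pics/s5.png',cv2.resize(c['pixels'][150:290,180:330],(750,600)[:2] if False else (640,597),interpolation=cv2.INTER_CUBIC))
E
```

```text
tcp [ 545.2 -112.1  254. ] foot in tray [-90.   -0.8  44.2] rot err [0.001 0.003 0.   ] 0.6760424182212639 [-0.35  0.89  0.77 -0.21  2.35  1.3 ]
[[252.3, 236.7], [232.1, 242.1], [241.7, 184.8], [219.9, 190.2]]
```

View pics/s5.png

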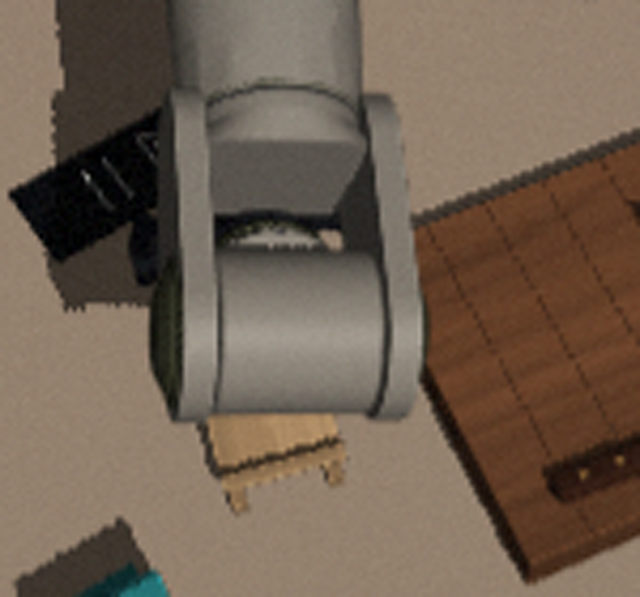

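{"method": "drive_tool", "body": {
  "commands": "0 0.008 -0.15 0 0 0 0;0 0 -0.2 0 0 0 0;0 0 -0.2 0 0 0 0;0 0 -0.13 0 0 0 0;0 0 -0.07 0 0 0 0;0 0 0 0 0 0 0;0 0 0 0 0 0 0"
}}

```text
time_s: 11.48
eef_pos: [545.5, -110.2, 181.0]
ee_rot: [-0.032, 0.899, -0.07, -0.43]
force: [0.1, 0.1, -0.5]
grip_width: 0.674
grip_force: 64.3
```

```bash
python3 - <<'E'
from chk import *
w=capture('wrist'); cv2.imwrite('pics/w6.png',w['pixels'])
M=np.array([[0,45,0],[0,-45,0],[-8,45,17],[-8,-45,17],[-100,45,0],[-100,-45,0],[0,45,22],[0,-45,22]])
print('tray',proj(w,o+M@Rt.T,s).round(0).tolist()); print('board',proj(w,corners(),s).round().tolist())
E
```

```text
tcp [ 545.5 -110.2  181. ] foot in tray [-26.9   1.1   8. ] rot err [-0.001  0.     0.   ] 0.6737404706886302 [-0.34  0.94  0.86 -0.19  2.21  1.34]
[[253.9, 247.5], [234.7, 252.7], [244.0, 199.0], [223.4, 204.2]]
tray [[176.0, -104.0], [387.0, -104.0], [162.0, -119.0], [401.0, -119.0], [183.0, 132.0], [380.0, 132.0], [157.0, -153.0], [406.0, -153.0]]
board [[204.0, -55.0], [354.0, -55.0], [217.0, 339.0], [343.0, 339.0]]
```

View pics/w6.png

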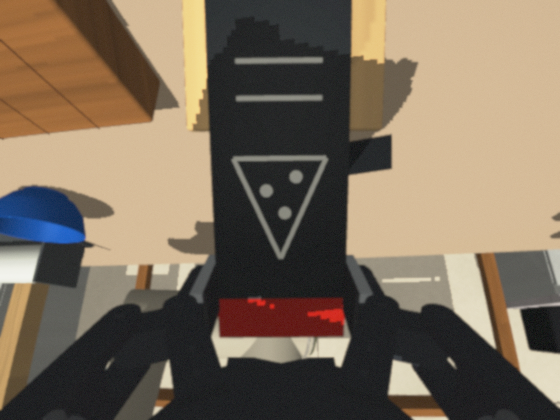

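The wrist view shows the rest's top corners at (188,130) and (385,131), within 5 px of my model, and the chalk face towards the customers. The easel centre is about 2.3 mm further to −y, so I'll correct for that and lower the board.

{"method": "drive_tool", "body": {
  "commands": "0 -0.033 -0.04 0 0 0 0;0.02 -0.004 -0.04 0 0 0 0;0.02 -0.003 -0.04 0 0 0 0;0.02 -0.003 -0.045 0 0 0 0;0.018 -0.003 -0.04 0 0 0 0;0 0 0 0 0 0 0;0 0 0 0 0 0 0"
}}

```text
time_s: 12.22
eef_pos: [553.1, -115.0, 159.4]
ee_rot: [-0.032, 0.899, -0.07, -0.431]
force: [0.1, -0.4, -1.0]
grip_width: 0.674
grip_force: 64.3
```

```bash
python3 -c "from chk import *
print(s['force'],s['wrist_torque'])"
```

```text
tcp [ 553.1 -115.   159.4] foot in tray [-4.  -2.5  4.2] rot err [-0.     0.002  0.   ] 0.6738545288037775 [-0.35  0.98  0.83 -0.19  2.2   1.34]
[[253.7, 253.1], [234.7, 258.3], [244.0, 205.7], [223.6, 210.9]]
[ 0.07392111 -0.4158388  -1.01558784] [-0.08450987 -0.42851347  0.02545665]
```

Next, small steps down the rest until the board touches the ledge.

{"method": "drive_tool", "body": {
  "commands": "0.005 -0.001 -0.01 0 0 0 0;0.005 -0.001 -0.01 0 0 0 0;0 0 0 0 0 0 0"
}}

```text
time_s: 12.57
eef_pos: [554.1, -115.3, 157.7]
ee_rot: [-0.032, 0.899, -0.07, -0.431]
force: [0.1, 0.6, -1.0]
grip_width: 0.676
grip_force: 64.3
```

{"method": "drive_tool", "body": {
  "commands": "0.005 -0.001 -0.01 0 0 0 0;0 0 0 0 0 0 0"
}}

```text
time_s: 12.73
eef_pos: [554.6, -115.4, 156.7]
ee_rot: [-0.032, 0.899, -0.07, -0.431]
force: [-1.0, -0.4, -0.1]
grip_width: 0.676
grip_force: 64.3
```

{"method": "drive_tool", "body": {
  "commands": "0.005 -0.001 -0.009 0 0 0 0;0 0 0 0 0 0 0"
}}

```text
time_s: 12.9
eef_pos: [555.1, -115.5, 155.8]
ee_rot: [-0.032, 0.899, -0.07, -0.431]
force: [0.8, 0.6, -0.8]
grip_width: 0.676
grip_force: 64.3
```

{"method": "drive_tool", "body": {
  "commands": "0.005 -0.001 -0.009 0 0 0 0;0 0 0 0 0 0 0"
}}

```text
time_s: 13.07
eef_pos: [555.5, -115.5, 155.3]
ee_rot: [-0.032, 0.899, -0.07, -0.431]
force: [-1.2, 0.3, 1.5]
grip_width: 0.671
grip_force: 64.3
```

{"method": "drive_tool", "body": {
  "commands": "0.005 -0.001 -0.009 0 0 0 0;0 0 0 0 0 0 0"
}}

```text
time_s: 13.23
eef_pos: [555.8, -115.5, 155.3]
ee_rot: [-0.032, 0.899, -0.07, -0.432]
force: [-3.9, 2.3, 7.3]
grip_width: 0.674
grip_force: 64.4
```

{"method": "drive_tool", "body": {
  "commands": "-0.0086 0.0013 -0.005 0 0 0 0;-0.0086 0.0013 -0.005 0 0 0 0;0 0 0 0 0 0 0"
}}

```text
time_s: 13.48
eef_pos: [554.1, -115.2, 154.3]
ee_rot: [-0.032, 0.899, -0.07, -0.431]
force: [-3.6, 1.8, 7.0]
grip_width: 0.679
grip_force: 64.3
```

```bash
python3 -c "from chk import *
print(s['force'],s['wrist_torque'])"
```

```text
tcp [ 554.1 -115.2  154.3] foot in tray [ 0.9 -2.6  2.4] rot err [ 0.     0.002 -0.   ] 0.678927861024603 [-0.35  0.99  0.83 -0.19  2.19  1.34]
[[253.8, 254.1], [234.9, 259.3], [244.1, 206.9], [223.8, 212.0]]
[-3.58648292  1.78478639  6.95151523] [ 0.21852438  0.80667674 -0.08680747]
```

{"method": "drive_tool", "body": {
  "commands": "-0.0086 0.0013 -0.005 0 0 0 0;-0.002 0 0.004 0 0 0 0;0 0 0 0 0 0 0"
}}

```text
time_s: 13.83
eef_pos: [553.2, -115.2, 153.8]
ee_rot: [-0.032, 0.899, -0.07, -0.431]
force: [-2.5, 1.2, 6.0]
grip_width: 0.674
grip_force: 64.3
```

{"method": "drive_tool", "body": {
  "commands": "0 0 0 0 0 0 75;0 0 0 0 0 0 82;0 0 0 0 0 0 90;0 0 0 0 0 0 100;0 0 0 0 0 0 100;0 0 0 0 0 0 100;0 0 0 0 0 0 100"
}}

```text
time_s: 14.42
eef_pos: [553.3, -115.3, 153.0]
ee_rot: [-0.032, 0.899, -0.07, -0.431]
force: [0.2, 0.7, 0.1]
grip_width: 1.002
grip_force: 0.0
```

```bash
python3 - <<'E'
from chk import *
w=capture('wrist'); cv2.imwrite('pics/w7.png',w['pixels'])
print('board pred',proj(w,corners(),s).round().tolist())
from fin import pts
print(pts('pics/w6.png'),pts('pics/w7.png'))
E
```

```text
tcp [ 553.3 -115.3  153. ] foot in tray [ 1.7 -2.8  1.3] rot err [-0.     0.001  0.   ] 1.0022381304907486 [-0.35  0.99  0.84 -0.19  2.19  1.34]
[[253.8, 254.1], [234.8, 259.3], [244.0, 206.9], [223.7, 212.1]]
board pred [[204.0, -55.0], [354.0, -55.0], [217.0, 339.0], [343.0, 339.0]]
[([278.09, 60.03], 288), ([279.17, 97.54], 289), ([295.53, 176.45], 87), ([278.89, 187.75], 711), ([265.84, 190.46], 85), ([284.43, 212.39], 76)] [([280.52, 60.67], 309), ([278.17, 99.0], 254), ([277.86, 178.72], 584), ([294.58, 178.58], 86), ([264.69, 192.46], 81), ([283.1, 214.73], 70), ([283.44, 247.54], 59)]
```

View pics/w7.png

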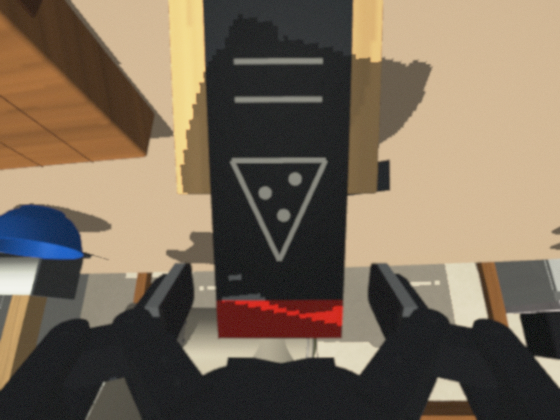

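The board is released and standing straight. The rest corners at (178,192) and (381,190) are centred on the board at column 280, and both fingers are clear. I'll back off along the tool axis.

{"method": "drive_tool", "body": {
  "commands": "0.08 -0.012 0.062 0 0 0 100;0.12 -0.018 0.093 0 0 0 100;0.16 -0.024 0.124 0 0 0 100;0.16 -0.024 0.124 0 0 0 100;0.16 -0.024 0.2 0 0 0 100;0.1 -0.02 0.25 0 0 0 100;0 0 0.25 0 0 0 100;0 0 0 0 0 0 100;0 0 0 0 0 0 100"
}}

```text
time_s: 15.32
eef_pos: [615.1, -124.8, 257.3]
ee_rot: [-0.031, 0.901, -0.07, -0.428]
force: [0.0, -0.3, -0.7]
grip_width: 0.999
grip_force: 0.0
```

```bash
python3 - <<'E'
from ez import *
s=sense(); w=capture('wrist'); cv2.imwrite('pics/w8.png',w['pixels'])
o,Rt=tray(664.8,-130.1,-.154); o=o+Rt@[0,-2.3,0]
B=np.array([[-170,30,3],[-170,-30,3],[0,30,3],[0,-30,3]])
print(s['eef_pos'],'pred if standing: board',proj(w,o+B@Rt.T,s).round().tolist())
hsv=cv2.cvtColor(w['pixels'],cv2.COLOR_BGR2HSV); m=((hsv[...,1]>150)&((hsv[...,0]<6)|(hsv[...,0]>174))&(hsv[...,2]>40)).astype(np.uint8)
n,l,st,c=cv2.connectedComponentsWithStats(m); print([st[i].tolist() for i in range(1,n) if st[i,4]>60])
E
```

```text
[ 615.05291936 -124.79672385  257.3407687 ] pred if standing: board [[241.0, 195.0], [317.0, 195.0], [237.0, -37.0], [320.0, -37.0]]
[[227, 146, 15, 19, 155], [243, 168, 74, 25, 1788]]
```

```bash
python3 -c "
from rig import *
print(finish_job())"
```

```text
the job is handed in; nothing more can be done
None
```

The board is standing on the light-wood easel, foot on the ledge, lying back against the rest, straight and centred to within about 3 mm, chalked face to the customers. I lowered it onto the ledge before letting go, backed the gripper clear and handed the job in at about 15 s; no verdict came back.

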